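# Eject a tart from its ring with the lever and put it on the cooling rack

### The job

Throw the lever of the tart ejector all the way over so that its plunger pushes the tart on its loose base up out of the ring, take the raised tart from above and set it down upright, without dropping it, wholly on the wire cooling rack. Then throw the lever back to where it started, so that the plunger is down again. Leave everything else where it stands.

Things in the scene. Friction and masses are not known exactly. Their poses are not given: they have to be found in the camera images.
- ejector: bench tart ejector, fixed: grey base plate 130 x 170 x 12 mm with a grey gear housing (56 x 34 mm in plan, top at z 68) in its middle, an upright steel ring on three posts at its -y side and a hand lever at its +y side. Origin: centre of the plate's underside, on the worktop; z up. The lever swings in the ejector's own x-z plane.
- ring_mouth (a point): centre of the top opening of the steel ring (74 mm above the worktop; inner diameter 64 mm, outer 70 mm; upright axis), at (0, -35, 74) mm in the ejector's frame. A steel plunger head (40 mm across) rises 56 mm through it; raised, the head's top is 24 mm above the ring's rim
- lever_pivot (a point): point on the lever's hinge axis in the plane in which the knob swings, at (0, 57, 45) mm in the ejector's frame; the hinge axis is the ejector's y axis
- lever_knob (a point): centre of the black ball (24 mm across) at the end of the lever, 90 mm from lever_pivot; the stem is a round steel bar 10 mm thick. The ball's height is 119 mm at both ends of the swing, 135 mm in between
- ejector_lever (a joint): lever angle in rad: 0 = plunger down, lever leans 0.6 rad from upright towards the ejector's -x (at the start); 1.2 = plunger up, lever leans 0.6 rad towards +x. Over-centre spring: let go below about 0.55 it snaps to 0, above about 0.85 it snaps to 1.2, and it stays at either end by itself; leaving an end takes about 5 N at the ball
- tart_center (a point): centre (half-way up) of the tart: a round fluted brown pastry case on a loose steel base disc, together a straight cylinder 58 mm in diameter and 26 mm high, upright, about 0.12 kg. At the start it sits down in the ring on a ledge, its top 4 mm below the rim, out of the fingers' reach; when the plunger is up, its base is 24 mm above the rim and it just stands loose on the plunger head
- cooling_rack: fixed steel wire rack, 140 x 160 mm (its x, y), wires along its x every 13 mm. Origin: on the worktop under its centre; z up
- rack_top (a point): centre of the rack's upper face, 25 mm above the worktop; axes as the rack's
- garlic: bystander: garlic bulb, 60 mm, origin at its underside
- lemon: bystander: lemon, 78 x 55 x 56 mm, origin at its underside
- pepper_jar: bystander: spice jar, 45 x 44 x 100 mm, origin at its underside
- tin_half: bystander: food tin, 75 mm across, 58 mm high, origin at its underside
- mug: bystander: striped mug with handle, 86 x 120 x 90 mm, origin at its underside
Not all that is in view belongs to the job. Leave any pink look-alike of the part that bears tart_center alone.

How it is judged:
By the outcome, as a careful person would: the job done as asked, in the order asked, and still so for the second after the job is handed in, with the robot touching nothing.
It also fails if it takes over 64 s, if anything falls off the work surface, if the arm or the gripper's body presses on something with over 40 N, if the wrist force passes 120 N, or if a joint passes its speed limit or range.

### The arm

A 6-joint arm with a two-finger parallel gripper is mounted at the origin on a cart in front of the work surface, level with it; the furniture and walls round the work are solid. World frame = base frame: x ahead of the robot, y to its left, z up, the work surface at z = 0. Lengths are in m, angles in degrees, forces in N, time in s.
With the tool pointing down it reaches from about 0.3 to 0.75 m from the base axis. Payload 8.5 kg.
Tool frame: the origin (TCP) lies at the very end of the fingers, on their centre line; the grasp point (between the pads) lies 19 mm behind it (env.grip_point_offset is the distance from the TCP to the grasp point, in m); z points along the fingers, y is the direction in which the jaws open and shut (so a half turn about z gives the same grasp; the last joint's range is limited). The gripper opens to 85 mm and grips with 20 to 120 N. Pads are 22 mm wide; open, the fingers measure 114 mm over their backs; the gripper's body (76 mm by 85 mm) begins 54 mm behind the grasp point. The pads swing forward as they close: fully open they stand 13 mm farther back than shut.
Start: joints at [59.628, 21.807, 74.336, -0, 83.858, -12.336], TCP at [0.17, 0.523, 0.231] pointing down, gripper open.
Joint ranges: [-178.18, 178.18], [-50.72, 133.34], [12.68, 142.11], [-81.47, 261.47], [9.98, 163.14], [-165.26, 165.26]. Speed limits (degrees/s): [136.94, 136.94, 180, 180, 180, 180].

### API

Orientations are given as a 3x3 rotation matrix whose columns are the frame's x, y, z axes.
In Python, from rig import env gives the robot as it stands.
- The arm moves only by the tool move_arm, never from a script. Its argument "moves" is a list of rows, each a list of 4 numbers: the shift along the tool's x, y, z in mm, then the turn about the tool's z in rad. In form: [[tx, ty, tz, spin], ...]. A call has 1 to 20 rows; each row is the pose to reach, as a shift and turn from the pose commanded when the call began, along the tool's axes at that moment; what a row does not reach only later rows make up. A row lasts 1/10 s, in which the tool goes at most 50 mm and 8.59 degrees, less where a joint would pass 70% of its speed; a pose out of reach is approached as far as the arm can. A call with a gripper value outside its range is refused whole. "grip" is the closure, from 0 (fully open) to 1 (shut), set as the call begins (left out, the last holds). The fingers move at their own pace and stop on an object; "grip_force" is the grip in N (left out, the last holds). Time passes only in rows, so rows that repeat a pose let the fingers close. It gives the time, the measured TCP pose, the force and the opening at its end, in the units of the state.
- env.observe(): the state, without advancing time (a new reading comes with each control period).
- env.get_image(name): name is "side" or "top"; returns the picture (420x560x3 uint8, red, green, blue); there is no depth.
- env.get_calibration(name): a dict with "fovy" (degrees; the focal length in pixels is half the picture's height over the tangent of half this angle, whatever the lens; pixels are square), "cx", "cy" (the principal point, pixels), "extrinsics" (4x4, takes a point from world to camera coordinates). Camera axes: x right, y up, looking along -z (the intrinsics and any distortion apply to the point x, -y, -z); pixel columns grow to the right and rows downward; lengths in m; the calibration is good to about 2 mm. A picture is of the moment at which its call begins. get_calibration takes no time and is no camera call.
- env.close_job(): hands the job in, once; it reports no verdict.
Trained networks look in the newest picture that a camera, given by its name, has taken for a name from the list of things; names that differ only in an ending like _2 or _b are one class to them, and where a whole thing is asked for, a point or a joint stands for the part that bears it (a point fixed in the world has none). Each returns a list of dicts, best first, with "conf" (0 to 1); they miss things now and then, are a little off and sometimes report something else, mostly with a low value. They report only what shows in the picture. A call takes as long as a camera call. They do not tell look-alikes from the thing itself.
- env.silhouettes(camera, name): "region" (420x560 bool, what is visible of it) and "point" ([row, column] in pixels, amid what is visible of it).
- env.tip_of(camera, name): "point" ([row, column] in pixels: a listed point, or the origin of a listed thing).
The state is a dict: "time_s": time; "q": joint angles; "qvel": joint speeds; "joint_efforts": joint torques, N m; "position": TCP position; "tool_rot": TCP orientation; "ft_force": force on the tool from outside, world axes, zero at the start; "wrist_torque": the same for the moment, N m; "grip_width": finger opening in m.
Only numpy, scipy, OpenCV 4.12 (cv2) and the standard library are available. Lean on these libraries where they do the work, as an engineer would, in place of code of your own. Each camera call takes 0.05 s, during which the arm holds its last target.

## Working session

There is one attempt and no reset: what is moved stays moved. The work goes in short steps, Python scripts to look and compute and a tool call to move; the robot and the scene stay as the last step left them, time stands still between calls to the robot, and variables do not carry over. Pictures are saved under pics/ and viewed, and the job is handed in when it is done.

Besides the shell and the picture viewer there is one more tool, called after "Request:" as name([rows], argument=value, ...), one row to a line, values as JSON. move_arm: Moves the arm, as the interface text tells. Its arguments: {"type":"object","properties":{"moves":{"type":"array"},"grip":{"type":"number"},"grip_force":{"type":"number"}},"required":["moves"]}

```bash
ls; mkdir -p pics; python3 - <<'E'
from rig import env
import cv2,numpy as np
for c in ("side","top"):
    im=env.get_image(c); cv2.imwrite(f"pics/{c}0.png",im[:,:,::-1])
    k=env.get_calibration(c); print(c,{a:(np.round(b,4).tolist() if a=="extrinsics" else b) for a,b in k.items()})
s=env.observe(); print(s)
for c in ("side","top"):
  for n in ("ring_mouth","lever_pivot","lever_knob","tart_center","ejector","cooling_rack","rack_top","garlic","lemon","pepper_jar","tin_half","mug"):
    print(c,n,[(np.round(d["point"],1).tolist(),round(d["conf"],2)) for d in env.tip_of(c,n)][:3])
E
```

```text
pics
side {'fovy': 42.11692567959563, 'cx': 282.5689077506807, 'cy': 213.97788258209096, 'extrinsics': [[0.9058, -0.4235, -0.012, -0.5266], [0.1655, 0.3276, 0.9302, -0.199], [-0.39, -0.8446, 0.3669, -1.2895], [0.0, 0.0, 0.0, 1.0]]}
top {'fovy': 51.41348658178028, 'cx': 277.774253682423, 'cy': 207.69066754032937, 'extrinsics': [[-0.0055, -1.0, 0.0082, -0.0082], [0.9957, -0.0047, 0.0927, -0.5869], [-0.0927, 0.0087, 0.9957, -1.1593], [0.0, 0.0, 0.0, 1.0]]}
{'time_s': 0.1, 'q': array([ 5.96290055e+01,  2.18377203e+01,  7.43788511e+01,  8.19382102e-04,
        8.38553140e+01, -1.23357354e+01]), 'qvel': array([-0.03155636, -0.18196978, -0.14476013, -0.02733893, -0.02989223,
        0.02162045]), 'joint_efforts': array([ 5.41272660e-03, -4.49214184e+01, -2.31660175e+01, -3.68427004e-05,
        3.64701889e-03,  2.00114238e-05]), 'position': array([0.17015255, 0.52276042, 0.23077715]), 'tool_rot': array([[-9.50865603e-01,  3.09603274e-01, -6.46607876e-04],
       [ 3.09603821e-01,  9.50865037e-01, -1.07527317e-03],
       [ 2.81928729e-04, -1.22263254e-03, -9.99999213e-01]]), 'ft_force': arr
[... 664 characters left out ...]
side tin_half [([247.8, 347.6], 0.79)]
side mug [([268.6, 372.5], 0.62)]
top ring_mouth [([231.2, 369.4], 0.84), ([245.6, 337.2], 0.28)]
top lever_pivot [([246.3, 334.8], 0.97)]
top lever_knob [([263.3, 348.8], 0.72)]
top tart_center [([231.2, 366.4], 0.73), ([173.4, 382.6], 0.71), ([273.4, 192.9], 0.6)]
top ejector [([237.3, 352.9], 0.69)]
top cooling_rack [([217.2, 218.0], 0.74), ([266.7, 347.9], 0.42)]
top rack_top [([222.7, 215.2], 0.7), ([145.7, 291.0], 0.69)]
top garlic [([257.4, 286.2], 0.62), ([235.7, 353.1], 0.41)]
top lemon [([201.2, 284.3], 0.8), ([233.4, 371.4], 0.51), ([261.4, 349.8], 0.41)]
top pepper_jar []
top tin_half [([146.1, 292.1], 0.72)]
top mug [([146.5, 340.9], 0.56)]
```

View pics/side0.png

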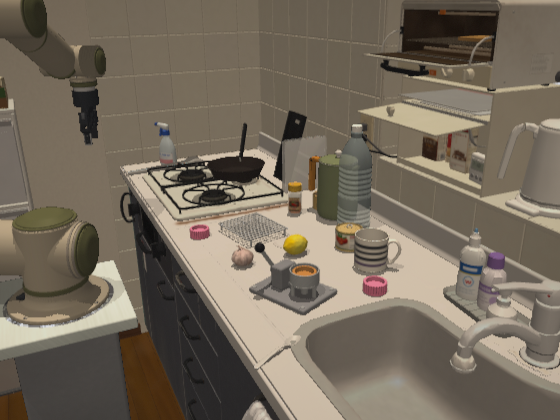

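View pics/top0.png

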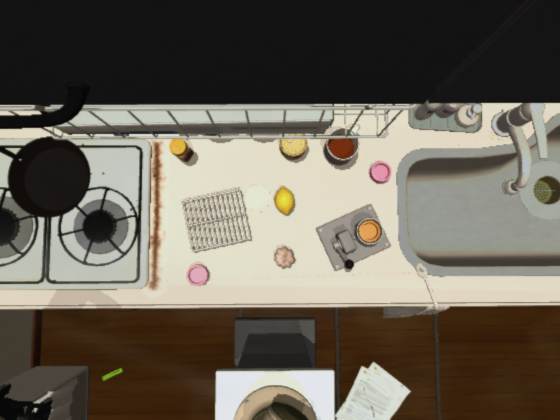

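The tart ring is at about top (231,368) and side (272,304). The knob is at top (264,349) and side (246,259), the rack at top (219,217), and there are two pink look-alikes. Next I triangulate.

```bash
cat > h.py <<'E'
import numpy as np, cv2
from rig import env
from scipy.optimize import least_squares
C={c:env.get_calibration(c) for c in("side","top")}
def proj(c,p):
    k=C[c];f=210/np.tan(np.radians(k["fovy"])/2)
    q=np.asarray(k["extrinsics"])@np.append(p,1)
    return np.array([k["cy"]-f*q[1]/-q[2],k["cx"]+f*q[0]/-q[2]])
def tri(a,b):
    r=least_squares(lambda p:np.r_[proj("side",p)-a,proj("top",p)-b],[.5,0,.05]);return r.x,r.fun
def onz(c,px,z):
    r=least_squares(lambda p:proj(c,[p[0],p[1],z])-px,[.5,0]);return r.x
E
python3 - <<'E'
from h import *
np.set_printoptions(precision=4,suppress=True)
print(C["top"].keys())
for n,a,b in [("ring",(271.6,303.8),(231.2,369.4)),("knob",(246,258.9),(263.3,348.8)),("pivot",(267.1,275.4),(246.3,334.8)),("ej",(292.8,292.3),(237.3,352.9)),("rack",(228.2,251.5),(220,217)),("garlic",(265.5,241.8),(257.4,286.2)),("lemon",(250.1,294.7),(201.2,284.3))]:
    print(n,*tri(a,b))
for c,b in (("side",(200,310,200,360)),("top",(170,290,160,420))):
    im=cv2.imread(f"pics/{c}0.png")[b[0]:b[1],b[2]:b[3]]
    f=800/im.shape[1] if c=="side" else 3
    cv2.imwrite(f"pics/{c}0z.png",cv2.resize(im,None,fx=f,fy=f,interpolation=2))
E
```

```text
dict_keys(['fovy', 'cx', 'cy', 'extrinsics'])
ring [ 0.5196 -0.2504  0.0671] [-0.0234  0.1745  0.1841 -0.0787]
knob [ 0.4376 -0.185   0.1219] [-0.0329  0.5378  0.5388 -0.2075]
pivot [ 0.4839 -0.1631  0.0465] [ 0.0827 -0.9774 -0.9977  0.3978]
ej [ 0.5053 -0.2189 -0.0011] [-0.0274  0.247   0.2666 -0.1104]
rack [0.5536 0.1558 0.0149] [-0.0272  0.5478  0.4689 -0.1774]
garlic [ 0.4496 -0.0331 -0.0003] [-0.0239  0.7917  0.7755 -0.2847]
lemon [ 0.6056 -0.0292  0.01  ] [-0.0376  0.3046  0.2847 -0.12  ]
```

View pics/side0z.png

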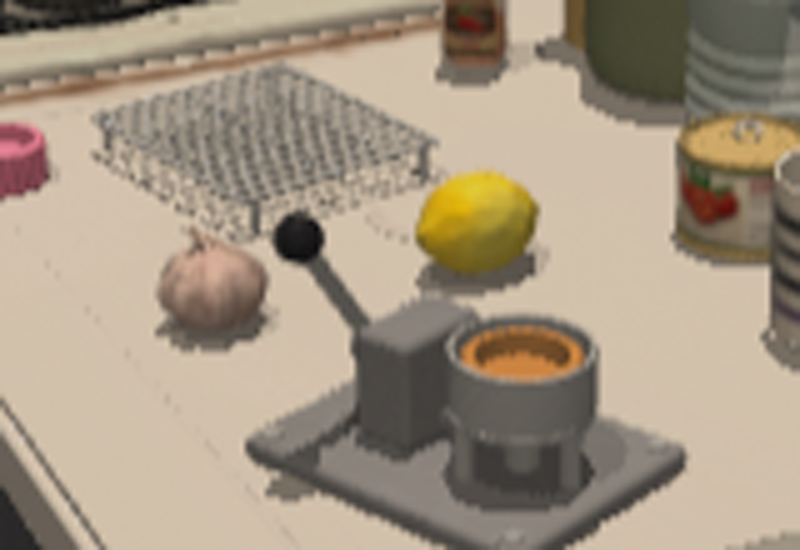

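View pics/top0z.png

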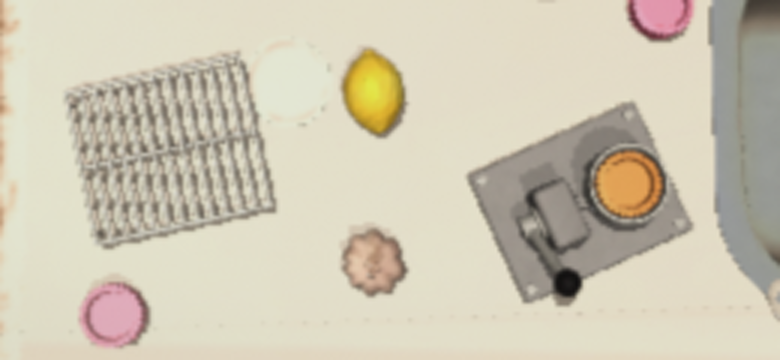

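```bash
python3 - <<'E'
from h import *
np.set_printoptions(precision=4,suppress=True)
T=lambda x,y:np.array([170+y/3-.33,160+x/3-.33]); S=lambda x,y:np.array([200+y/5-.4,200+x/5-.4])
def W(p,l):
    c,s=np.cos(p[2]),np.sin(p[2]);return np.array([p[0]+c*l[0]-s*l[1],p[1]+s*l[0]+c*l[1],l[2]])
# ejector +y points away from ring -> world +y ish; knob -x side toward robot
k=.09*np.sin(.6)
obs=[("top",T(627,184),(0,-.035,.072)),("side",S(523,352),(0,-.035,.074)),("top",T(567,283),(-k,.057,.119)),("side",S(299,237),(-k,.057,.119)),
("top",T(470,175),(.065,.085,.012)),("top",T(632,103),(.065,-.085,.012)),("top",T(692,230),(-.065,-.085,.012)),("top",T(528,300),(-.065,.085,.012)),("side",S(248,440),(-.065,.085,.012)),("side",S(685,455),(.065,-.085,.012))]
r=least_squares(lambda p:np.concatenate([proj(c,W(p,l))-px for c,px,l in obs]),[.5,-.2,.4],loss="soft_l1")
print("ej",r.x,np.degrees(r.x[2]));print(np.concatenate([proj(c,W(r.x,l))-px for c,px,l in obs]).reshape(-1,2))
for n,l in dict(ring=(0,-.035,.074),pivot=(0,.057,.045),knob=(-k,.057,.119),knob1=(k,.057,.119)).items(): print(n,W(r.x,l))
ro=[("top",T(68,93)),("top",T(238,53)),("top",T(273,208)),("top",T(103,245)),("side",S(95,118)),("side",S(278,65)),("side",S(432,142)),("side",S(252,200))]
# which order: rack x 140, y160
for hx,hy in((.07,.08),(.08,.07)):
  L=[(hx,hy,.025),(hx,-hy,.025),(-hx,-hy,.025),(-hx,hy,.025)];  L2=[(-hx,hy,.025),(hx,hy,.025),(hx,-hy,.025),(-hx,-hy,.025)]
  r2=least_squares(lambda p:np.concatenate([proj(c,W(p,l))-px for (c,px),l in zip(ro,L+L2)]),[.55,.15,.2],loss="soft_l1")
  print("rack",hx,r2.x,np.degrees(r2.x[2]),r2.cost);print(np.concatenate([proj(c,W(r2.x,l))-px for (c,px),l in zip(ro,L+L2)]).reshape(-1,2))
E
```

```text
ej [ 0.5062 -0.218   0.4084] 23.398536069035
[[ 0.1253  0.9706]
 [-1.1931 -0.0784]
 [ 0.0416  0.0989]
 [ 0.2898 -0.0202]
 [-0.1364 -0.9886]
 [-0.8563  1.1056]
 [ 0.0583  1.0252]
 [ 1.9431 -0.776 ]
 [-1.0168 -1.1311]
 [-1.768   1.2477]]
ring [ 0.5201 -0.2501  0.074 ]
pivot [ 0.4836 -0.1657  0.045 ]
knob [ 0.4369 -0.1859  0.119 ]
knob1 [ 0.5302 -0.1455  0.119 ]
rack 0.07 [0.5556 0.1551 0.2336] 13.38419158208754 3.788055114144273
[[ 0.8185 -0.1715]
 [ 0.4281  0.3772]
 [-1.4045  0.5557]
 [ 0.3327 -0.5454]
 [-0.2357 -0.2551]
 [-0.5278  0.7705]
 [-0.8645  1.7367]
 [ 0.0539 -1.0961]]
rack 0.08 [0.5552 0.1555 0.3132] 17.94237020417263 30.07366463317959
[[-0.841   0.738 ]
 [-3.3907 -6.9453]
 [ 0.5987 -0.6182]
 [ 4.5774  6.5738]
 [ 2.6374 -1.8252]
 [-0.5162  2.3867]
 [-3.8205  2.0493]
 [-0.0084 -3.3038]]
```

Heights and sizes agree with the given ones. I close the gripper and hover behind the knob on its -x' side.

Request:
move_arm([
  [-334, -283, 0, -0.722],
  [-334, -283, 0, -0.722],
  [-334, -283, 0, -0.722],
  [-334, -283, 0, -0.722],
  [-334, -283, 0, -0.722],
  [-334, -283, 0, -0.722],
  [-334, -283, 0, -0.722],
  [-334, -283, 0, -0.722],
  [-334, -283, 0, -0.722],
  [-443, -618, 0, -0.722],
  [-443, -618, 0, -0.722],
  [-443, -618, 0, -0.722],
  [-443, -618, 0, -0.722],
  [-443, -618, 0, -0.722],
  [-443, -618, 0, -0.722],
  [-443, -618, 0, -0.722],
  [-443, -618, 0, -0.722],
  [-443, -618, 0, -0.722],
  [-443, -618, 0, -0.722],
  [-443, -618, 0, -0.722],
], grip=1, grip_force=30)

```text
time_s: 3.3
position: [0.4001, -0.2007, 0.2314]
tool_rot: [[-0.918, -0.397, 0.0], [-0.397, 0.918, 0.0], [-0.0, 0.0, -1.0]]
ft_force: [-0.7, 1.2, 0.2]
grip_width: 0.0
```

Request:
move_arm([
  [0, 0, 40, 0],
  [0, 0, 80, 0],
  [0, 0, 110, 0],
  [0, 0, 122, 0],
  [0, 0, 122, 0],
  [-10, 0, 122, 0],
  [-17, 0, 122, 0],
  [-17, 0, 122, 0],
])

```text
time_s: 4.1
position: [0.4166, -0.1949, 0.1101]
tool_rot: [[-0.918, -0.398, 0.001], [-0.398, 0.918, -0.002], [0.0, -0.002, -1.0]]
ft_force: [-2.7, -1.8, -2.2]
grip_width: -0.0001
```

```bash
cat > z.py <<'E'
import sys
from h import *
n=sys.argv[1]
a=cv2.resize(env.get_image("side")[150:310,190:350,::-1],(400,400),interpolation=2)
b=cv2.resize(env.get_image("top")[170:290,290:410,::-1] if len(sys.argv)<3 else env.get_image("top")[160:280,160:280,::-1],(400,400),interpolation=2)
cv2.imwrite(f"pics/{n}.png",np.hstack([a,b]))
s=env.observe();print(s["time_s"],s["position"],s["ft_force"],s["q"])
E
python3 z.py p1
```

```text
4.2 [ 0.41623281 -0.19497772  0.10981061] [-0.20788457  0.63502759 -0.11393963] [-3.99167741e+01  2.09053322e+01  9.90793134e+01  1.08902638e-02
  5.99419247e+01 -1.53289523e+02]
```

View pics/p1.png

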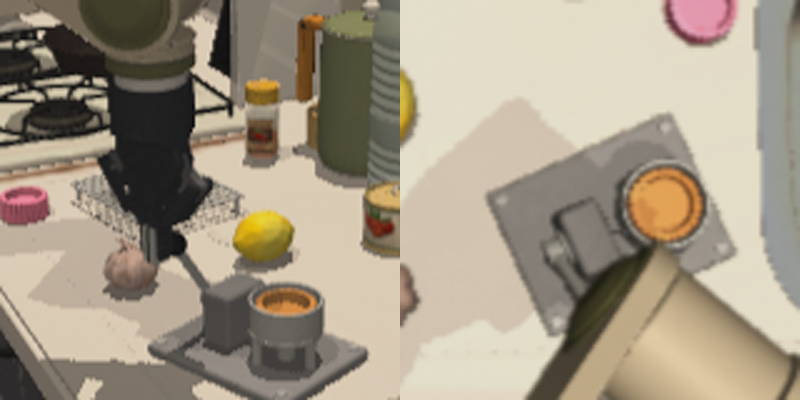

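The fingertips stand just behind the ball, in line with it (side view, about (160,240) in the zoom). I push it over now.

Request:
move_arm([
  [-8, 0, 0, 0],
  [-16, 0, 0, 0],
  [-24, 0, 0, 0],
  [-32, 0, 0, 0],
  [-40, 0, 0, 0],
  [-48, 0, 0, 0],
  [-56, 0, 0, 0],
  [-64, 0, 0, 0],
  [-72, 0, 0, 0],
  [-80, 0, 0, 0],
  [-88, 0, 0, 0],
  [-94, 0, 0, 0],
  [-94, 0, 0, 0],
  [-94, 0, 0, 0],
])

```text
time_s: 5.6
position: [0.5021, -0.1578, 0.1093]
tool_rot: [[-0.918, -0.396, -0.0], [-0.396, 0.918, 0.0], [0.0, 0.0, -1.0]]
ft_force: [0.4, -0.1, 0.1]
grip_width: 0.0002
```

```bash
python3 z.py p2
```

```text
5.7 [ 0.50190952 -0.15795101  0.10933661] [-0.19442571 -0.09590185 -0.0325471 ] [-3.03719603e+01  2.65762957e+01  8.88445296e+01 -6.73081861e-04
  6.45845018e+01 -1.43691480e+02]
```

View pics/p2.png

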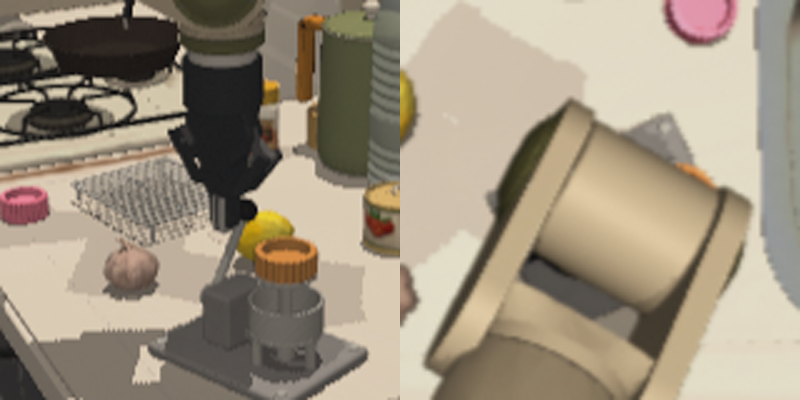

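Tart raised (side zoom, about (287,258)) and the lever leans over to +x'. I go up, over the tart, and open.

Request:
move_arm([
  [4, 0, 0, 0],
  [4, 0, -40, 0],
  [4, 0, -80, 0],
  [4, 0, -110, 0],
  [20, -40, -122, 0],
  [20, -80, -122, 0],
  [20, -92, -122, 0],
  [20, -92, -122, 0],
  [20, -92, -122, 0],
])

```text
time_s: 6.6
position: [0.5196, -0.2494, 0.2309]
tool_rot: [[-0.918, -0.396, -0.001], [-0.396, 0.918, 0.001], [0.001, 0.001, -1.0]]
ft_force: [-0.2, 0.3, 0.5]
grip_width: 0.0001
```

Request:
move_arm([
  [0, 0, 0, 0],
  [0, 0, 0, 0],
  [0, 0, 0, 0],
  [0, 0, 0, 0],
  [0, 0, 0, 0],
], grip=0)

```text
time_s: 7.1
position: [0.5202, -0.2501, 0.2314]
tool_rot: [[-0.918, -0.396, 0.0], [-0.396, 0.918, -0.0], [-0.0, -0.0, -1.0]]
ft_force: [0.4, -0.2, 0.8]
grip_width: 0.0725
```

```bash
python3 z.py p3; python3 - <<'E'
from h import *
for p in ([.5201,-.2501,.111],[.5201,-.2501,.098],[.5201,-.2501,.124]):
  q=proj("side",np.array(p));print(q,(q[::-1]-[190,150])*2.5)
E
```

```text
7.2 [ 0.52017429 -0.25020581  0.23135825] [-0.04068112 -0.46618934  0.83106537] [-3.74332809e+01  2.45661344e+01  6.98531520e+01  5.41614041e-04
  8.55765420e+01 -1.50767473e+02]
[254.26583375 304.14666754] [285.36666884 260.66458437]
[259.40825989 304.13240036] [285.3310009  273.52064971]
[249.08370983 304.16104485] [285.40261212 247.70927457]
```

View pics/p3.png

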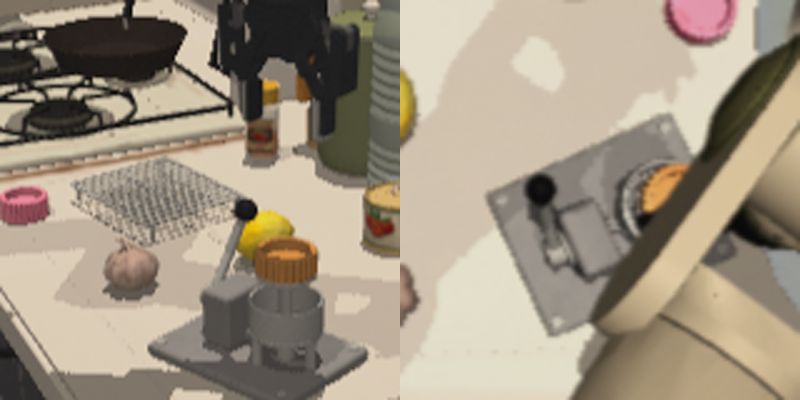

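Lever over, tart standing where predicted (zoom (287,260), predicted (285,261)). I descend and grip.

Request:
move_arm([
  [0, 0, 30, 0],
  [0, 0, 60, 0],
  [0, 0, 85, 0],
  [0, 0, 105, 0],
  [0, 0, 120, 0],
  [0, 0, 130, 0],
  [0, 0, 130, 0],
  [0, 0, 130, 0],
])

```text
time_s: 8.0
position: [0.5204, -0.2505, 0.1019]
tool_rot: [[-0.918, -0.396, 0.001], [-0.396, 0.918, -0.001], [-0.0, -0.001, -1.0]]
ft_force: [0.2, 0.6, 0.2]
grip_width: 0.0854
```

Request:
move_arm([
  [0, 0, 0, 0],
  [0, 0, 0, 0],
  [0, 0, 0, 0],
  [0, 0, 0, 0],
  [0, 0, 0, 0],
  [0, 0, 0, 0],
  [0, 0, 0, 0],
  [0, 0, 0, 0],
], grip=1, grip_force=30)

```text
time_s: 8.8
position: [0.5205, -0.2504, 0.1022]
tool_rot: [[-0.918, -0.396, 0.001], [-0.396, 0.918, -0.001], [-0.001, -0.001, -1.0]]
ft_force: [-0.8, -0.5, 5.0]
grip_width: 0.0569
```

```bash
python3 z.py p4
```

```text
8.9 [ 0.52043938 -0.25046247  0.10218914] [-1.47401835  1.03329574  6.25354469] [-3.74374390e+01  3.14117805e+01  8.09657179e+01  1.90482487e-04
  6.75348451e+01 -1.50771662e+02]
```

View pics/p4.png

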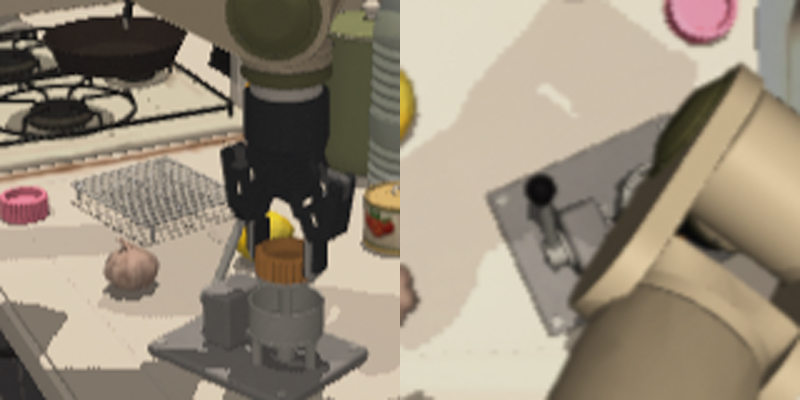

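Gripped (opening 57 mm against the tart's 58). I lift it and carry it over to the rack.

Request:
move_arm([
  [0, 0, -5, 0],
  [0, 0, -20, 0],
  [0, 0, -45, 0],
  [0, 0, -75, 0],
  [0, 0, -100, 0],
  [-5, 10, -115, 0],
  [-19, 36, -120, 0],
  [-37, 68, -120, 0],
  [-56, 104, -120, 0],
  [-75, 140, -120, 0],
  [-95, 176, -120, 0],
  [-114, 212, -120, 0],
  [-133, 248, -120, 0],
  [-152, 283, -120, 0],
  [-170, 315, -120, 0],
  [-182, 338, -120, 0],
  [-190, 352, -120, 0],
  [-193, 358, -120, 0],
  [-193, 358, -120, 0],
  [-193, 358, -120, 0],
])

```text
time_s: 10.9
position: [0.5557, 0.1539, 0.2213]
tool_rot: [[-0.919, -0.395, -0.0], [-0.395, 0.919, -0.0], [0.0, -0.0, -1.0]]
ft_force: [-0.1, 0.5, -0.4]
grip_width: 0.057
```

```bash
python3 z.py p5 r
```

```text
11.0 [0.55571393 0.15379731 0.22139794] [ 0.27935046 -0.35087818 -1.44376994] [ 3.71744024e+00  2.48966407e+01  7.09821346e+01 -1.26596835e-02
  8.41209803e+01 -1.09531324e+02]
```

View pics/p5.png

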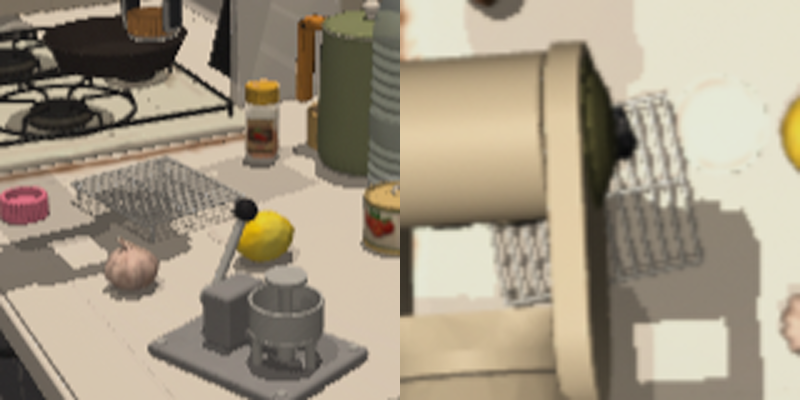

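Request:
move_arm([
  [0, 0, 15, 0],
  [0, 0, 45, 0],
  [0, 0, 80, 0],
  [0, 0, 115, 0],
  [0, 0, 145, 0],
  [0, 0, 165, 0],
  [0, 0, 175, 0],
  [0, 0, 182, 0],
  [0, 0, 185, 0],
  [0, 0, 185, 0],
  [0, 0, 185, 0],
])

```text
time_s: 12.1
position: [0.5561, 0.1549, 0.0372]
tool_rot: [[-0.918, -0.396, 0.002], [-0.396, 0.918, 0.0], [-0.001, -0.001, -1.0]]
ft_force: [0.5, -0.7, -0.7]
grip_width: 0.0569
```

```bash
python3 - <<'E'
from h import *
im=env.get_image("side")[190:270,190:310,::-1]
cv2.imwrite("pics/p6.png",cv2.resize(im,(780,520),interpolation=2)); print(env.observe()["ft_force"],env.observe()["position"])
E
```

```text
[-0.4558301  -0.09475902 -1.27617119] [0.55598872 0.15491864 0.0370994 ]
```

View pics/p6.png

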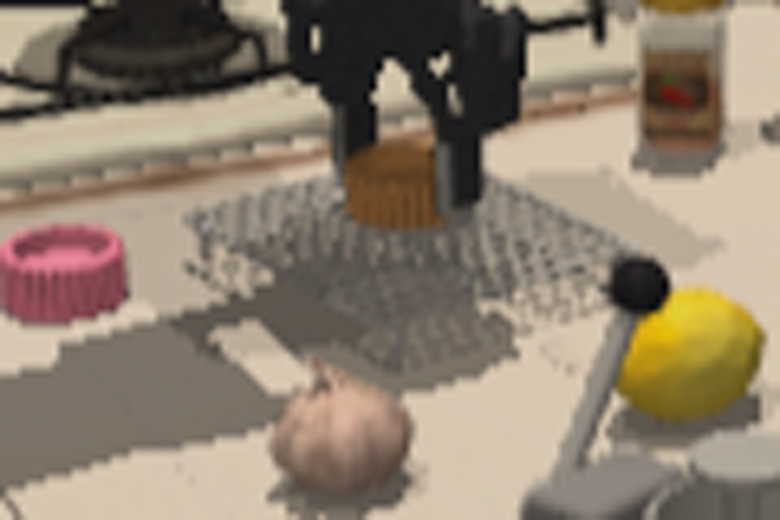

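The tart is level above the middle of the rack (zoom (395,190)), with its base a little above the wires. I lower it in small steps, watching the force.

Request:
move_arm([
  [0, 0, 2, 0],
  [0, 0, 4, 0],
  [0, 0, 5, 0],
  [0, 0, 6, 0],
  [0, 0, 6, 0],
])

```text
time_s: 12.65
position: [0.5555, 0.1549, 0.0302]
tool_rot: [[-0.918, -0.396, -0.0], [-0.396, 0.918, -0.0], [0.0, 0.0, -1.0]]
ft_force: [0.2, 0.9, -0.6]
grip_width: 0.057
```

Request:
move_arm([
  [0, 0, 1, 0],
  [0, 0, 1, 0],
  [0, 0, 1, 0],
])

```text
time_s: 12.95
position: [0.5557, 0.1549, 0.0294]
tool_rot: [[-0.918, -0.396, 0.0], [-0.396, 0.918, 0.0], [-0.0, -0.0, -1.0]]
ft_force: [-1.0, 0.9, 0.9]
grip_width: 0.0571
```

Request:
move_arm([
  [0, 0, 1, 0],
  [0, 0, 1, 0],
  [0, 0, 1, 0],
])

```text
time_s: 13.25
position: [0.5558, 0.1549, 0.0293]
tool_rot: [[-0.918, -0.396, 0.001], [-0.396, 0.918, -0.0], [-0.001, -0.0, -1.0]]
ft_force: [-3.3, 0.0, 7.9]
grip_width: 0.057
```

The tart is on the wires (7.9 N up). I release and rise.

Request:
move_arm([
  [0, 0, 0, 0],
  [0, 0, 0, 0],
  [0, 0, 0, 0],
  [0, 0, 0, 0],
  [0, 0, 0, 0],
  [0, 0, 0, 0],
  [0, 0, 0, 0],
  [0, 0, 0, 0],
], grip=0)

```text
time_s: 14.05
position: [0.5556, 0.1549, 0.0283]
tool_rot: [[-0.918, -0.396, -0.0], [-0.396, 0.918, -0.0], [0.0, -0.0, -1.0]]
ft_force: [-0.0, -0.5, -0.2]
grip_width: 0.0854
```

Request:
move_arm([
  [0, 0, -10, 0],
  [0, 0, -30, 0],
  [0, 0, -60, 0],
  [0, 0, -100, 0],
  [0, 0, -140, 0],
  [0, 0, -180, 0],
  [0, 0, -202, 0],
  [0, 0, -202, 0],
])

```text
time_s: 14.85
position: [0.5565, 0.155, 0.2346]
tool_rot: [[-0.918, -0.396, 0.008], [-0.396, 0.918, 0.0], [-0.007, -0.003, -1.0]]
ft_force: [-0.4, 0.3, 0.4]
grip_width: 0.0855
```

```bash
python3 - <<'E'
from h import *
im=env.get_image("side")[190:270,190:310,::-1]
cv2.imwrite("pics/p7.png",cv2.resize(im,(780,520),interpolation=2)); print(env.observe()["ft_force"],env.observe()["position"])
E
```

```text
[ 0.28416143  0.45225179 -0.2695432 ] [0.55580902 0.15491549 0.23213265]
```

View pics/p7.png

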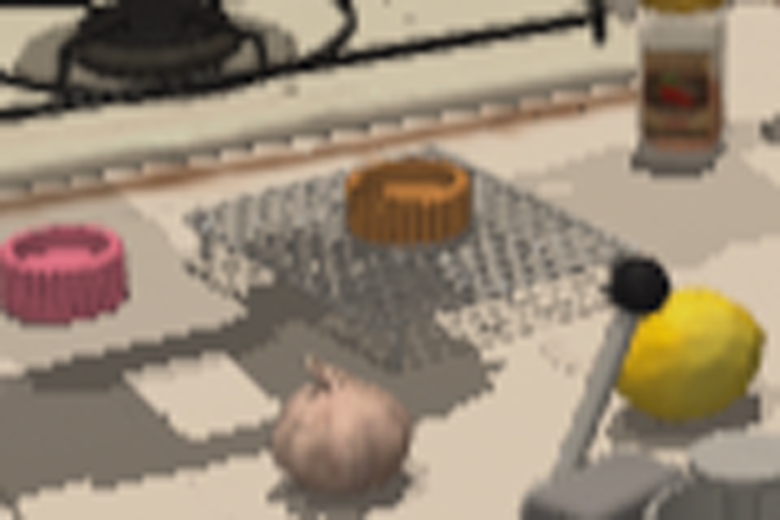

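Tart stands upright in the middle of the rack (zoom (408,205)). Now to the +x' side of the knob, gripper closed.

Request:
move_arm([
  [15, -40, 0, 0],
  [30, -80, 0, 0],
  [46, -120, 0, 0],
  [62, -160, 0, 0],
  [78, -200, 0, 0],
  [93, -240, 0, 0],
  [103, -266, 0, 0],
  [103, -266, 0, 0],
  [103, -266, 0, 0],
  [103, -266, 0, 0],
], grip=1)

```text
time_s: 15.9
position: [0.5661, -0.129, 0.2298]
tool_rot: [[-0.918, -0.397, -0.001], [-0.397, 0.918, 0.001], [0.001, 0.001, -1.0]]
ft_force: [-0.2, -0.0, 0.1]
grip_width: 0.0002
```

Request:
move_arm([
  [0, 0, 40, 0],
  [0, 0, 80, 0],
  [0, 0, 110, 0],
  [0, 0, 122, 0],
  [0, 0, 122, 0],
])

```text
time_s: 16.4
position: [0.566, -0.1291, 0.1074]
tool_rot: [[-0.918, -0.397, -0.002], [-0.397, 0.918, 0.001], [0.002, 0.002, -1.0]]
ft_force: [-0.3, -0.2, 0.7]
grip_width: -0.0002
```

```bash
python3 z.py p8
```

```text
16.5 [ 0.56713549 -0.12996018  0.10976861] [ 0.02246122  0.77777885 -0.16075351] [-2.45578682e+01  3.12619929e+01  7.97523292e+01  9.84372024e-04
  6.88555810e+01 -1.37931256e+02]
```

View pics/p8.png

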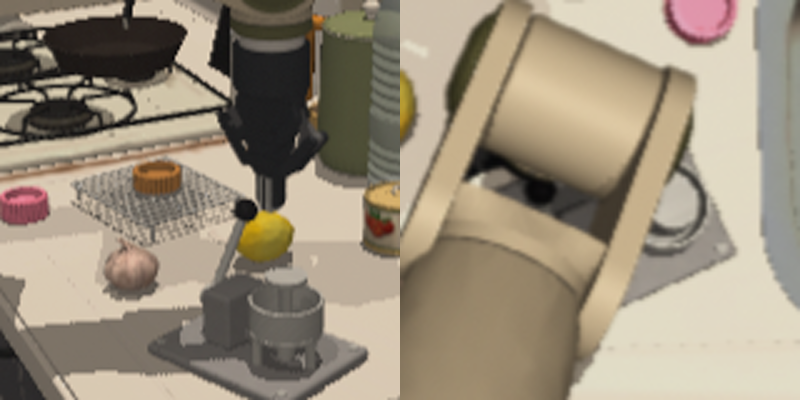

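Request:
move_arm([
  [9, 0, 0, 0],
  [18, 0, 0, 0],
  [26, 0, 0, 0],
  [34, 0, 0, 0],
  [42, 0, 0, 0],
  [50, 0, 0, 0],
  [58, 0, 0, 0],
  [66, 0, 0, 0],
  [74, 0, 0, 0],
  [82, 0, 0, 0],
  [90, 0, 0, 0],
  [98, 0, 0, 0],
  [106, 0, 0, 0],
  [112, 0, 0, 0],
  [112, 0, 0, 0],
  [112, 0, 0, 0],
])

```text
time_s: 18.1
position: [0.4636, -0.1746, 0.1084]
tool_rot: [[-0.918, -0.396, 0.0], [-0.396, 0.918, -0.0], [-0.0, -0.0, -1.0]]
ft_force: [-0.2, 0.5, -0.2]
grip_width: 0.0001
```

Request:
move_arm([
  [-5, 0, 0, 0],
  [-5, 0, -40, 0],
  [-5, 0, -80, 0],
  [-5, 0, -120, 0],
  [-5, 50, -130, 0],
  [-5, 100, -130, 0],
  [-5, 150, -130, 0],
  [-5, 200, -130, 0],
  [-5, 200, -130, 0],
  [-5, 200, -130, 0],
])

```text
time_s: 19.1
position: [0.3891, 0.012, 0.2387]
tool_rot: [[-0.917, -0.398, 0.001], [-0.398, 0.917, -0.0], [-0.001, -0.001, -1.0]]
ft_force: [0.3, 0.3, -0.1]
grip_width: 0.0002
```

```bash
python3 z.py p9
```

```text
19.2 [0.38967994 0.01055778 0.23841252] [ 0.52725147 -0.95385442 -0.18229995] [-1.59841469e+01  5.07017072e+00  9.61316265e+01 -9.91368946e-03
  7.87687060e+01 -1.29295434e+02]
```

View pics/p9.png

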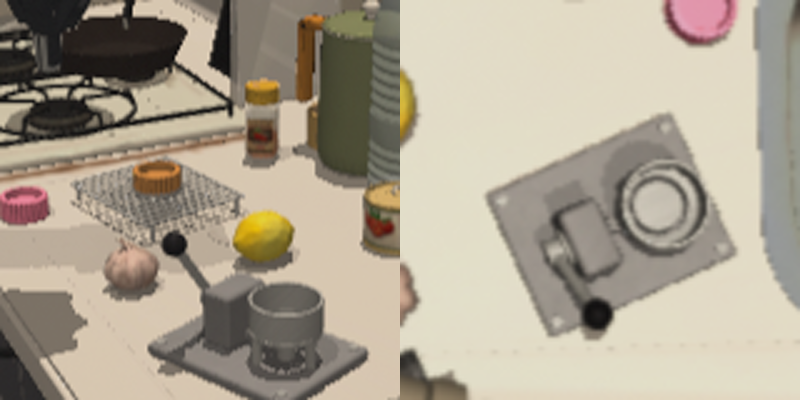

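The lever is back (knob at side px (259,247) and top px (349,264), as at the start). The plunger is down and the ring is empty. I hand the job in.

```bash
python3 -c "
from rig import env
print(env.close_job())"
```

```text
the job is handed in; nothing more can be done
None
```

The job is done and handed in at about 19 s. I threw the lever over with closed fingers and gripped the raised tart from above at 57 mm opening. I set it upright in the middle of the rack, then pushed the lever back to its start.

- **Last pictures:** the tart stands upright on the rack, the knob is within about 1 px of its starting position, and the plunger is down. The garlic, the lemon and the two pink look-alikes that I could see look unmoved. The mug was outside the final close-ups.
- **Forces:** the highest reading I saw was about 8 N at set-down. I only read the force at the end of each move.
- **Tart's place on the rack:** I judged this from the side view, because the arm hid it in the top view. I put it down at the fitted rack centre.

No check failed or disagreed.

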